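Pin the spring drums into the knuckle jig and put the setting blocks away

TASK

Slide every wound spring drum up off its spindle, seat it flat inside the square rim of its own colour on the knuckle jig, and push one lock pin from the rack straight down through the drum and the knuckle until the pin's collar rests on the drum. Also put each of the two setting blocks that lie on the bench back flat in the storage slot of its own colour. Leave the brass weight, the screwdriver and the finger shell where they are.

Things in the scene. Friction and masses are not known exactly. Their poses are not given: they have to be found in the camera images.
- drum_red: wound spring drum with red flanges and a dark steel winding: 38 mm diameter, 34 mm tall, bore 14 mm right through. Origin: centre of its underside; z is its axis, up. It starts on an upright spindle. May be absent.
- drum_yellow: wound spring drum with yellow flanges and a dark steel winding: 38 mm diameter, 34 mm tall, bore 14 mm right through. Origin: centre of its underside; z is its axis, up. It starts on an upright spindle. May be absent.
- drum_blue: wound spring drum with blue flanges and a dark steel winding: 38 mm diameter, 34 mm tall, bore 14 mm right through. Origin: centre of its underside; z is its axis, up. It starts on an upright spindle. May be absent.
- knuckle_red: fixed white plastic knuckle block 56 x 56 x 28 mm, clamped on the 12 mm thick aluminium jig plate; a red square rim on its top, 44 mm clear inside, 5 mm thick and 6 mm high, takes the red drum; a 12 mm vertical hole runs down through its middle; a white limb 24 mm thick sticks out towards its +x, its top lower than the block's. Origin: centre of its underside; x points across the row of knuckles, y along the row (85 mm apart), z up.
- knuckle_yellow: fixed white plastic knuckle block 56 x 56 x 28 mm, clamped on the 12 mm thick aluminium jig plate; a yellow square rim on its top, 44 mm clear inside, 5 mm thick and 6 mm high, takes the yellow drum; a 12 mm vertical hole runs down through its middle; a white limb 24 mm thick sticks out towards its +x, its top lower than the block's. Origin: centre of its underside; x points across the row of knuckles, y along the row (85 mm apart), z up.
- knuckle_blue: fixed white plastic knuckle block 56 x 56 x 28 mm, clamped on the 12 mm thick aluminium jig plate; a blue square rim on its top, 44 mm clear inside, 5 mm thick and 6 mm high, takes the blue drum; a 12 mm vertical hole runs down through its middle; a white limb 24 mm thick sticks out towards its +x, its top lower than the block's. Origin: centre of its underside; x points across the row of knuckles, y along the row (85 mm apart), z up.
- knuckle_red_seat (a point): mouth of the red knuckle's pin hole: centre of the flat seat inside the red rim (the rim stands 6 mm above it); axes as the knuckle
- knuckle_yellow_seat (a point): mouth of the yellow knuckle's pin hole: centre of the flat seat inside the yellow rim (the rim stands 6 mm above it); axes as the knuckle
- knuckle_blue_seat (a point): mouth of the blue knuckle's pin hole: centre of the flat seat inside the blue rim (the rim stands 6 mm above it); axes as the knuckle
- spindle_stand: fixed grey stand, 70 x 230 x 12 mm, with three upright 9 mm spindles in a row along its y (at y = -80, 0, 80 mm), each rising from a 24 mm wide boss 16 mm high; the drums rest on the bosses, 28 mm above the bench, and the spindles end 78 mm above the bench, 16 mm above the drums' tops. Origin: centre of its underside; x across the row.
- pin_rack: fixed wooden block 60 x 180 x 64 mm with three vertical 13 mm holes in a row along its y (at y = -55, 0, 55 mm), a lock pin standing in each. Origin: centre of its underside; x across the row.
- pin1: loose lock pin, standing upright in the rack; all three are alike: steel shank 10 mm diameter and 56 mm long with a tapered tip (5 mm wide at the end, over the last 9 mm), a steel collar 24 mm diameter and 5 mm thick, and above it an orange grip 16 mm diameter and 31 mm high. Origin: centre of the collar's underside, top of the shank; z up its axis.
- pin2: loose lock pin, standing upright in the rack; all three are alike: steel shank 10 mm diameter and 56 mm long with a tapered tip (5 mm wide at the end, over the last 9 mm), a steel collar 24 mm diameter and 5 mm thick, and above it an orange grip 16 mm diameter and 31 mm high. Origin: centre of the collar's underside, top of the shank; z up its axis.
- pin3: loose lock pin, standing upright in the rack; all three are alike: steel shank 10 mm diameter and 56 mm long with a tapered tip (5 mm wide at the end, over the last 9 mm), a steel collar 24 mm diameter and 5 mm thick, and above it an orange grip 16 mm diameter and 31 mm high. Origin: centre of the collar's underside, top of the shank; z up its axis.
- block_green: loose aluminium setting block, 60 x 24 x 24 mm, with a green band around its middle, lying on the bench. Origin: its centre; x along its length.
- block_black: loose aluminium setting block, 60 x 24 x 24 mm, with a black band around its middle, lying on the bench. Origin: its centre; x along its length.
- slot_green: fixed storage slot with a green floor and green tab: open tray 72 x 36 mm outside, 64 x 28 mm inside, floor 4 mm thick, walls 9 mm high from the bench. Origin: centre of its underside; x along its length.
- slot_black: fixed storage slot with a black floor and black tab: open tray 72 x 36 mm outside, 64 x 28 mm inside, floor 4 mm thick, walls 9 mm high from the bench. Origin: centre of its underside; x along its length.
- slot_green_floor (a point): centre of the inside floor of the green slot
- slot_black_floor (a point): centre of the inside floor of the black slot
- brass_weight: brass weight 60 mm diameter, 50 mm tall; not part of the job. Origin: centre of its underside
- screwdriver: white-handled screwdriver 170 mm long, lying; not part of the job. Origin: under its middle; x towards its tip
- finger_shell: white artificial-finger shell about 95 mm long, 22 mm thick, lying; not part of the job. Origin: under its middle
Things that resemble listed ones, but are neither listed nor needed, are in the scene too. What is meant by the slot_green is not pink, and is the smaller of those in its own colour.

How it is judged (in metres and radians):
On the way, in this order (a step that is already met when the one before it is completed fails the run):
1. every drum is seated in the rim of its own colour (horizontal distance between drum_red and knuckle_red_seat below 0.006 m and z of drum_red in the frame of knuckle_red_seat between -0.003 and 0.003 m and angle between each of drum_red, drum_yellow, drum_blue's own z axis and vertical below 0.1 rad and horizontal distance between drum_yellow and knuckle_yellow_seat below 0.006 m and z of drum_yellow in the frame of knuckle_yellow_seat between -0.003 and 0.003 m and horizontal distance between drum_blue and knuckle_blue_seat below 0.006 m and z of drum_blue in the frame of knuckle_blue_seat between -0.003 and 0.003 m), for 0.2 s.
2. every drum is seated and pinned right through into its knuckle (all of step 1 and ((z of pin1 in the frame of drum_red between 0.031 and 0.0375 m and horizontal distance between pin1 and drum_red below 0.005 m and angle between pin1's own z axis and vertical below 0.1 rad) or (z of pin2 in the frame of drum_red between 0.031 and 0.0375 m and horizontal distance between pin2 and drum_red below 0.005 m and angle between pin2's own z axis and vertical below 0.1 rad) or (z of pin3 in the frame of drum_red between 0.031 and 0.0375 m and horizontal distance between pin3 and drum_red below 0.005 m and angle between pin3's own z axis and vertical below 0.1 rad)) and ((z of pin1 in the frame of drum_yellow between 0.031 and 0.0375 m and horizontal distance between pin1 and drum_yellow below 0.005 m and angle between pin1's own z axis and vertical below 0.1 rad) or (z of pin2 in the frame of drum_yellow between 0.031 and 0.0375 m and horizontal distance between pin2 and drum_yellow below 0.005 m and angle between pin2's own z axis and vertical below 0.1 rad) or (z of pin3 in the frame of drum_yellow between 0.031 and 0.0375 m and horizontal distance between pin3 and drum_yellow below 0.005 m and angle between pin3's own z axis and vertical below 0.1 rad)) and ((z of pin1 in the frame of drum_blue between 0.031 and 0.0375 m and horizontal distance between pin1 and drum_blue below 0.005 m and angle between pin1's own z axis and vertical below 0.1 rad) or (z of pin2 in the frame of drum_blue between 0.031 and 0.0375 m and horizontal distance between pin2 and drum_blue below 0.005 m and angle between pin2's own z axis and vertical below 0.1 rad) or (z of pin3 in the frame of drum_blue between 0.031 and 0.0375 m and horizontal distance between pin3 and drum_blue below 0.005 m and angle between pin3's own z axis and vertical below 0.1 rad))), for 0.2 s.
At the end, for the whole second after the job is handed in: Each drum present is flat on its colour's seat (within 6 mm sideways, 3 mm in height, 0.1 rad), a pin upright in it (5 mm, 0.1 rad), collar under 3.5 mm off the drum; each block lies in its colour's slot (within 6 mm, 0.15 rad, 3 mm off the floor); all at rest (all of step 2 and horizontal distance between block_green and slot_green_floor below 0.006 m and z of block_green in the frame of slot_green_floor below 0.015 m and angle between the x axis of block_green and the x axis of slot_green, either way round below 0.15 rad and horizontal distance between block_black and slot_black_floor below 0.006 m and z of block_black in the frame of slot_black_floor below 0.015 m and angle between the x axis of block_black and the x axis of slot_black, either way round below 0.15 rad and linear speed of each of drum_red, drum_yellow, drum_blue, block_green, block_black, pin1, pin2, pin3 below 0.02 m/s); the robot touches nothing.
It fails at once if the brass weight is moved more than 3 cm (distance of brass_weight from where it was at the start of the episode above 0.03 m).
It fails at once if the screwdriver is moved more than 3 cm (distance of screwdriver from where it was at the start of the episode above 0.03 m).
It fails at once if the white finger shell is moved more than 3 cm (distance of finger_shell from where it was at the start of the episode above 0.03 m).
Of drum_red, drum_yellow, drum_blue only 2 to 3 are there at a start; the rules pass over those that are not, and their reading is None.
At some moment in a run one of block_green, block_black may be knocked a few centimetres aside while the robot is not near it.
It also fails if it takes over 210 s, if anything falls off the work surface, if the arm or the gripper's body presses on something with over 40 N, if the wrist force passes 120 N, or if a joint passes its speed limit or range.

ROBOT

A 6-joint arm with a two-finger parallel gripper is mounted at the origin on the work surface. World frame = base frame: x ahead of the robot, y to its left, z up, the work surface at z = 0. Lengths are in mm, angles in rad, forces in N, time in s.
With the tool pointing down it reaches from about 275 to 825 mm from the base axis. Payload 5.2 kg.
Tool frame: the origin (TCP) lies at the very end of the fingers, on their centre line; the grasp point (between the pads) lies 19 mm behind it; z points along the fingers, y is the direction in which the jaws open and shut (so a half turn about z gives the same grasp; the last joint's range is limited). The gripper opens to 93 mm and grips with 3 to 60 N. Pads are 15 mm wide; open, the fingers measure 128 mm over their backs; the gripper's body (75 mm by 188 mm) begins 65 mm behind the grasp point.
Start: joints at [1.101, 0.259, 1.535, -0, 1.348, -0.203], TCP at [144.983, 530.552, 218.653] pointing down, gripper open.
Joint ranges: [-3.14, 3.14], [-0.91, 2.08], [0.19, 2.58], [-1.22, 4.36], [0.22, 2.71], [-3.12, 3.12]. Speed limits (rad/s): [2.57, 2.57, 3.14, 3.14, 3.14, 3.14].

INTERFACE

Orientations are given as [roll, pitch, yaw] about the fixed x, y, z axes, in that order (R = Rz(yaw) Ry(pitch) Rx(roll)).
In Python, from bench import robot gives the robot as it stands. The module is installed in compiled form; this text tells all that it offers. Calls block until the motion is done:
- robot.move_ptp(position, orientation): joint-space move of the TCP to a pose.
- robot.move_linear(position, ori=None, speed=150, f_stop=None): straight line of the TCP; ori=None keeps the orientation; speed is the mean speed in mm/s. With f_stop (N) it stops when the force on the tool has changed by that much, and returns True; else False.
- robot.move_j(angles): joint-space move.
- robot.move_gripper(opening): opening from 0.0 (shut) to 1.0 (fully open); the grip force is fixed at half the most; returns when the fingers have stopped.
- robot.sleep(seconds).
- robot.inverse_kinematics(position, orientation): joint angles nearest the present ones, or None.
- robot.get_image(name): name is "scene" or "top"; returns a dict with "img" (480x640x3 uint8, blue, green, red), "fovy" (degrees; the focal length in pixels is half the picture's height over the tangent of half this angle, whatever the lens; pixels are square), "cx", "cy" (the principal point, pixels), "k1" (the pictures are not rectified: a ray, as slopes to the right and down, at radius r is drawn at 1 + k1 r^2 times it, then the intrinsics apply), "eye" and "orientation" of the camera in the world. Camera axes: x right, y down, z forward; pixel columns grow to the right and rows downward; lengths in mm; the calibration is good to about 2 mm. A picture is of the moment at which its call begins. There is no depth.
A pose or a line that the arm cannot do raises robot.MotionError and nothing moves.
- robot.hand_in(): hands the job in, once; it reports no verdict.
Readings, each from a call of its own:
- robot.current_t(): time.
- robot.current_qpos(): joint angles.
- robot.current_joint_vel(): joint speeds.
- robot.current_joint_efforts(): joint torques, N m.
- robot.current_tcp_pos(): TCP position.
- robot.current_eef_rot(): TCP orientation.
- robot.current_contact_force(): force on the tool from outside, world axes, zero at the start.
- robot.current_ft_torque(): the same for the moment, N m.
- robot.current_gripper_width(): opening from 0.0 (shut) to 1.0 (fully open).
Only numpy, scipy, OpenCV 4.12 (cv2) and the standard library are available. Lean on these libraries where they do the work, as an engineer would, in place of code of your own. Each camera call takes 0.05 s, during which the arm holds its last target. There are 200 camera calls.

## Working session

There is one attempt and no reset: what is moved stays moved. The work goes in short steps, each a Python script; the robot and the scene stay as the last script left them, time stands still between calls to the robot, and variables do not carry over. Pictures are saved under pics/ and viewed, about 12 in all and at most 16, crops included, and the job is handed in when it is done.

```bash
mkdir -p pics; ls; cat > h.py <<'E'
import numpy as np, cv2
from bench import robot
def snap(n,f=None):
    d=robot.get_image(n)
    if f: cv2.imwrite('pics/'+f,d['img'])
    return d
E
python3 - <<'E'
from h import *
for n in('scene','top'):
    d=snap(n,n+'0.png'); print({k:v for k,v in d.items() if k!='img'})
    import pickle; pickle.dump(d,open(n+'0.pkl','wb'))
E
```

```text
pics
{'fovy': 47.53611583658177, 'cx': 313.5758785098469, 'cy': 232.86049118899805, 'k1': 0.0348260121858358, 'eye': array([1083.72644297, -599.25617528,  734.81972453]), 'orientation': array([-2.24813725,  0.00916887,  0.68682887])}
{'fovy': 51.69157467576486, 'cx': 308.2744226728857, 'cy': 239.56740884987465, 'k1': 0.04413266248865308, 'eye': array([ 373.2777675 ,   28.05363934, 1281.85756887]), 'orientation': array([-3.01089417,  0.01514381, -1.58814328])}
```

View pics/scene0.png

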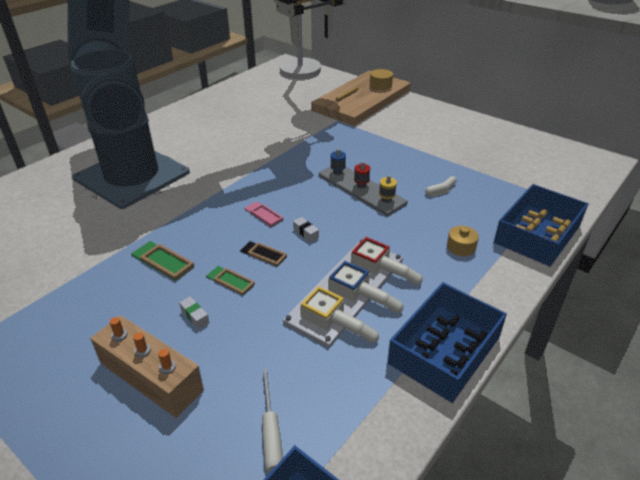

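View pics/top0.png

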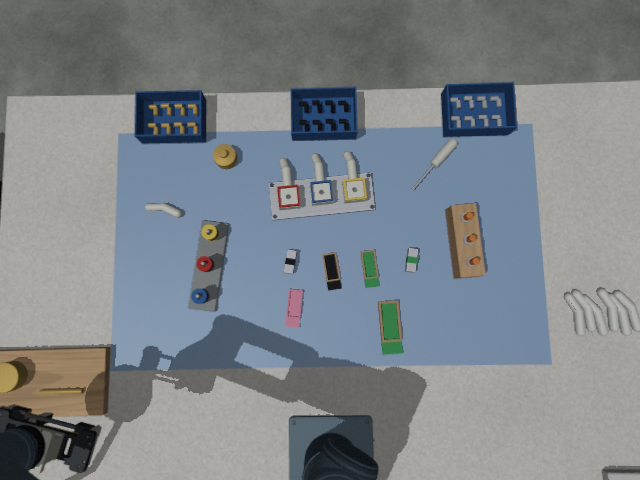

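```bash
cat >> h.py <<'E'
from scipy.spatial.transform import Rotation as Ro
def cast(d,uv,z):
    uv=np.asarray(uv,float).reshape(-1,1,2); f=240/np.tan(np.radians(d['fovy']/2))
    K=np.array([[f,0,d['cx']],[0,f,d['cy']],[0,0,1]])
    n=cv2.undistortPoints(uv,K,np.array([d['k1'],0,0,0,0])).reshape(-1,2)
    r=np.c_[n,np.ones(len(n))]@Ro.from_euler('xyz',d['orientation']).as_matrix().T
    return d['eye'][:2]+r[:,:2]*((z-d['eye'][2])/r[:,2])[:,None]
HSV={'red':[(0,130,60),(6,255,255),(172,130,60),(180,255,255)],'yellow':[(22,120,90),(33,255,255)],
 'blue':[(105,165,50),(120,255,255)],'green':[(50,110,40),(80,255,255)],'black':[(0,0,0),(180,255,45)],'orange':[(5,160,120),(16,255,255)]}
def blobs(d,col,roi,mina=8):
    x0,y0,x1,y1=roi; h=cv2.cvtColor(d['img'],cv2.COLOR_BGR2HSV); m=np.zeros(h.shape[:2],np.uint8)
    q=HSV[col]
    for i in range(0,len(q),2): m|=cv2.inRange(h,q[i],q[i+1])
    k=np.zeros_like(m); k[y0:y1,x0:x1]=m[y0:y1,x0:x1]
    cs,_=cv2.findContours(k,cv2.RETR_EXTERNAL,cv2.CHAIN_APPROX_NONE)
    return sorted([c.reshape(-1,2) for c in cs if len(c)>=mina],key=lambda c:-cv2.contourArea(c))
def rect(p):
    (c,s,a)=cv2.minAreaRect(p.astype(np.float32)); a=np.radians(a)
    if s[0]<s[1]: s=s[::-1]; a+=np.pi/2
    return np.round(c,1),np.round(s,1),round(float((a+np.pi/2)%np.pi-np.pi/2),3)
E
python3 - <<'E'
from h import *
import pickle
T=pickle.load(open('top0.pkl','rb'));S=pickle.load(open('scene0.pkl','rb'))
print('name cam centre size ang')
L=[('drum','blue',62,(185,280,215,312),(325,145,352,176)),('drum','red',62,(190,250,220,278),(350,158,375,190)),('drum','yellow',62,(195,218,225,245),(375,172,400,203)),
('rim','red',46,(272,180,305,213),(345,230,395,270)),('rim','blue',46,(305,175,337,208),(325,255,372,298)),('rim','yellow',46,(338,173,372,208),(298,285,348,325)),
('slot','green',4,(355,240,385,292),(200,262,260,298)),('slot','black',4,(318,245,345,295),(235,235,292,270)),
('blk','green',24,(400,240,425,277),(175,292,212,330)),('blk','black',24,(280,245,302,277),(290,215,322,245)),
('pin','orange',100,(455,205,485,227),(105,312,127,340)),('pin','orange',100,(455,228,485,250),(128,330,150,355)),('pin','orange',100,(455,251,485,272),(153,347,176,372))]
for n,c,z,rt,rs in L:
    for D,r,nm in((T,rt,'T'),(S,rs,'S')):
        b=blobs(D,c,r,6)
        for x in b[:2]: print(n,c,nm,'px',x.mean(0).round(1),*rect(cast(D,x,z)))
a=cv2.resize(T['img'][235:360,270:430],None,fx=4.5,fy=4.5,interpolation=cv2.INTER_CUBIC);cv2.imwrite('pics/c1.png',a)
E
```

```text
name cam centre size ang
drum blue T px [200.3 297. ] [396.7 310.7] [34.5 23.1] -0.885
drum blue T px [195.2 291.6] [410.3 323. ] [15.3  3.5] -0.791
drum blue S px [341.5 158. ] [419.4 304.6] [10.4  4.2] -1.398
drum blue S px [333.4 157.5] [405.9 293.7] [9.4 6.9] -0.656
drum red T px [204.1 263.7] [479.3 302.4] [36.9 35. ] 1.115
drum red S px [361.9 169.1] [486.8 294.9] [34.3 32.9] -0.9
drum red S px [362. 183.] [520.4 247.4] [13.3  0. ] 0.672
drum yellow T px [209.  231.8] [556.6 290.8] [38.1 34.9] 0.007
drum yellow S px [387.7 182.8] [564.5 284.6] [36.3 31. ] -0.979
rim red T px [288.1 195.6] [649.8  93.2] [53.8 52.6] 0.079
rim red S px [370.2 249.4] [653.1  88.2] [54.6 53.9] -1.485
rim blue T px [321.5 201. ] [634.2   8.6] [12.7  0. ] 1.55
rim blue T px [329.5 200. ] [636.4 -11.7] [7.6 0. ] 1.55
rim yellow T px [354.6 188.8] [664.4 -76.3] [54.  53.3] 0.08
rim yellow S px [322.3 301.7] [668.1 -78.7] [55.9 53.5] -1.484
slot green T px [369. 264.] [ 475. -111.] [61.7 24.7] 0.106
slot green T px [371.5 282.4] [ 427.7 -115.7] [34.8 19.9] -1.464
slot green S px [234.  280.2] [ 474.5 -11
[... 268 characters left out ...]
.152
slot black S px [246.9 247.9] [424.6 -24.5] [32.5 15.7] -1.215
blk green T px [411.4 259.6] [ 483.4 -215.7] [26.9 13.5] 1.353
blk green S px [190.9 310. ] [ 486.2 -224.9] [33.9 17.1] -1.304
blk black T px [289.6 261.4] [484.   92.4] [22.7 11.9] 1.41
blk black S px [303.  228.2] [490.4  77. ] [42.2 16.8] -1.202
pin orange T px [469.  215.1] [ 580.9 -343.3] [13.8 13.3] -0.841
pin orange S px [114.5 320.6] [ 475.4 -352.8] [11.4 10.3] 0.673
pin orange T px [472.2 237.6] [ 526.4 -347.1] [14.4 12. ] 1.551
pin orange S px [137.8 336.2] [ 529.5 -349.2] [13.1 11.6] 0.674
pin orange T px [475.2 260.6] [ 471.3 -350.9] [14.2 11.9] 1.553
pin orange S px [163.1 352.8] [ 584.3 -346.1] [13.1 12.2] -0.1
```

View pics/c1.png

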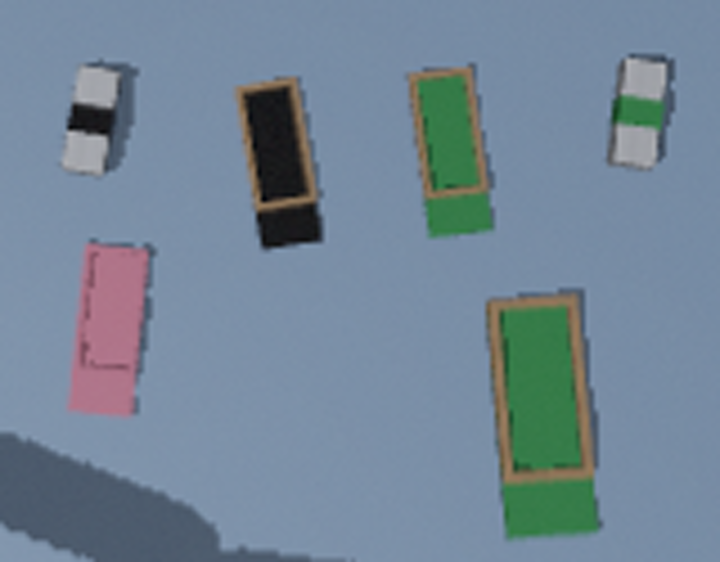

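Candidates in the top view: drums red (204,264), yellow (209,232) and blue (200,297), one each. Green slots: small (369,264), large (390,325) and pink (295,307); the small one fits the description. There is one black slot, at (331,267). Blocks: black band (290,261) and green band (412,260). The crop confirms these, so I'll start with the red drum.

```bash
cat >> h.py <<'E'
PI=np.pi
def wrap(a): return (a+PI/2)%PI-PI/2
def ori(psi): return [PI,0,wrap(psi)]      # jaw axis lies at psi+90deg
def above(x,y,psi,z=220): robot.move_ptp([x,y,z],ori(psi))
def lin(x,y,z,psi=None,**k): return robot.move_linear([x,y,z],None if psi is None else ori(psi),**k)
def st(t=''): print(t,'t',round(robot.current_t(),1),'w',round(robot.current_gripper_width()*93,1),'F',np.round(robot.current_contact_force(),1),'p',np.round(robot.current_tcp_pos(),1),flush=True)
def pick_centred(x,y,z,psi,op,lift=220,zt=None):
    above(x,y,psi,lift if zt is None else zt); robot.move_gripper(op); lin(x,y,z,speed=120)
    robot.move_gripper(0); st('g1'); robot.move_gripper(op)
    lin(x,y,z+5); robot.move_ptp([x,y,z+5],ori(psi+PI/2)); lin(x,y,z)
    robot.move_gripper(0); st('g2'); lin(x,y,lift,speed=120); st('lifted')
E
python3 - <<'E'
from h import *
st(); print(robot.current_eef_rot())
# row direction angle -0.149: psi=row dir -> jaw across row first, then along row
pick_centred(479.5,302.7,37,-0.149,0.56)
d=snap('top','a1.png'); print([(x.mean(0),rect(cast(d,x,245))) for x in blobs(d,'red',(160,240,230,290))[:2]])
d=snap('scene'); cv2.imwrite('pics/a2.png',cv2.resize(d['img'][60:220,260:460],None,fx=3,fy=3))
E
```

```text
t 0.1 w 93.1 F [0.2 0.  0.8] p [144.8 530.1 217.9]
[-3.13999979e+00 -3.05771992e-04  2.87476331e+00]
g1 t 5.0 w 37.5 F [-0.1  0.9  2.8] p [479.8 302.9  37.5]
g2 t 7.8 w 37.2 F [-0.  -0.1 -0.3] p [479.6 302.7  37. ]
lifted t 9.5 w 37.3 F [ 0.1 -0.5 -1.7] p [479.1 302.5 219.1]
[(array([191.53846154, 258.        ]), (array([475.1, 286.8]), array([25.8,  8. ]), -0.151)), (array([185.53846154, 250.69230769]), (array([491.4, 300.1]), array([11.1,  5. ]), -0.181))]
```

View pics/a2.png

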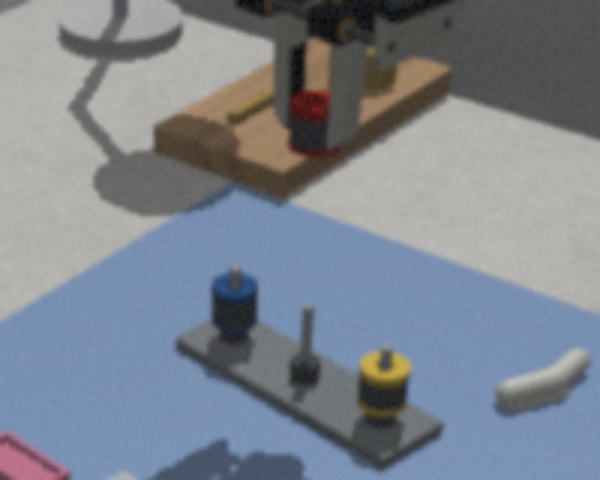

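The red drum is held squarely between the jaws and clear of its spindle. I'll place it, then do yellow and blue.

```bash
cat >> h.py <<'E'
J=0.086; SEAT={'red':(650.4,93.0),'blue':(657.7,8.4),'yellow':(665.0,-76.2)}
def place_drum(c):
    x,y=SEAT[c]; above(x,y,J+PI/2); lin(x,y,60,speed=150)
    hit=lin(x,y,48,speed=25,f_stop=8); st('seat %s hit %s'%(c,hit))
    robot.move_gripper(.56); lin(x,y,220,speed=200)
E
python3 - <<'E'
from h import *
place_drum('red')
pick_centred(557.5,290.8,37,-0.149,0.56); place_drum('yellow')
pick_centred(400.2,313.8,37,-0.149,0.56); place_drum('blue')
above(400,-200,0,300)
d=snap('top'); cv2.imwrite('pics/a3.png',cv2.resize(d['img'][140:230,260:390],None,fx=5,fy=5,interpolation=cv2.INTER_CUBIC))
s=snap('scene'); cv2.imwrite('pics/a4.png',cv2.resize(s['img'][215:350,270:440],None,fx=4,fy=4,interpolation=cv2.INTER_CUBIC))
for c in('red','blue','yellow'):print(c,[rect(cast(d,x,74)) for x in blobs(d,c,(262,150,380,215))[:2]])
E
```

```text
seat red hit True t 13.4 w 37.4 F [-0.7  0.3  4.4] p [650.3  93.   49. ]
g1 t 18.1 w 37.4 F [-1.4  0.1  3.5] p [557.8 291.   37.5]
g2 t 20.9 w 37.4 F [-0.1  0.5 -1.3] p [557.6 290.8  37.1]
lifted t 22.6 w 37.3 F [-0.1 -0.3 -1.1] p [557.1 290.6 219. ]
seat yellow hit True t 26.3 w 37.6 F [-0.4  0.2  4.2] p [664.9 -76.3  48.9]
g1 t 31.9 w 36.8 F [-0.4  0.2  3.9] p [400.5 314.   37.4]
g2 t 34.7 w 37.0 F [ 0.3  0.3 -0.1] p [400.3 313.9  37. ]
lifted t 36.3 w 36.9 F [-0.5 -0.2 -0.9] p [399.8 313.6 219.2]
seat blue hit True t 40.0 w 36.8 F [-0.   0.2  4.3] p [657.6   8.4  49. ]
red [(array([643.5,  91.8]), array([52.4, 51.4]), 0.092)]
blue [(array([656.4,   5.1]), array([35.4, 33.9]), -0.335), (array([629.5,   7.8]), array([9.9, 2.5]), 1.55)]
yellow [(array([657.8, -73.8]), array([52.8, 51.9]), 0.08)]
```

View pics/a3.png

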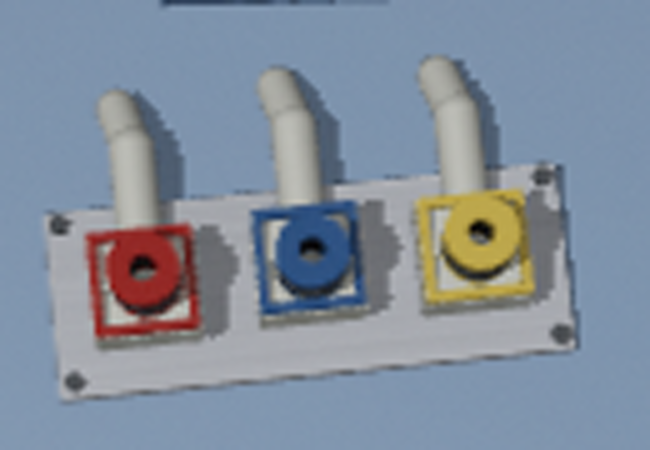

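View pics/a4.png

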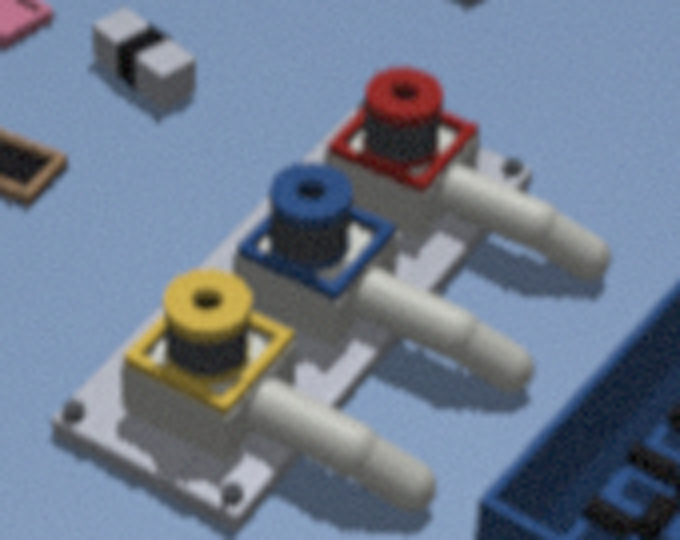

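The picture shows all three drums flat in their rims, with bores near (289,193), (323,190) and (356,186) in the top view. I'll check the hole estimates against the bores and then pick the first pin.

```bash
python3 - <<'E'
from h import *
import pickle
T=pickle.load(open('top0.pkl','rb'));S=pickle.load(open('scene0.pkl','rb'))
print('boreT',cast(T,[(289,193.2),(322.6,189.8),(356.2,186.2)],74).round(1).tolist())
print('boreS',cast(S,[(371,238),(348,262.2),(321.7,289.7)],74).round(1).tolist())
# knuckle pin holes in first pictures: dark spot inside each rim, seat at z=40
for D,cs in((T,[(288.3,196.3),(321.3,192),(354.6,189)]),(S,[(371,250),(349,276),(322,303)])):
    g=cv2.cvtColor(D['img'],cv2.COLOR_BGR2GRAY).astype(float)
    for u,v in cs:
        u0,v0=int(u)-5,int(v)-5; w=g[v0:v0+11,u0:u0+11]; w=np.clip(np.percentile(w,60)-25-w,0,None)
        yy,xx=np.mgrid[:11,:11]; c=(u0+(w*xx).sum()/w.sum(),v0+(w*yy).sum()/w.sum()); print('hole',np.round(c,1),cast(D,[c],40).round(1))
# first pin: centre one-by-one
pick_centred(527.2,-347.6,71.5,0.069,0.36,lift=250)
E
```

```text
boreT [[649.7, 89.6], [656.6, 5.8], [664.0, -78.0]]
boreS [[653.5, 88.7], [660.5, 5.7], [667.3, -79.1]]
hole [287.8 196.2] [[649.7  94.3]]
hole [320.9 191.6] [[659.9   9.5]]
hole [354.  189.2] [[664.5 -75.2]]
hole [370.2 250.5] [[652.1  91.4]]
hole [348.6 276.1] [[662.3   6.6]]
hole [321.8 303. ] [[666.6 -77.9]]
g1 t 46.9 w 15.5 F [-0.2  1.   2.7] p [ 527.3 -347.7   71.8]
g2 t 49.7 w 15.5 F [-0.3 -0.1  0.4] p [ 527.2 -347.7   71.6]
lifted t 51.4 w 15.3 F [ 0.4  0.1 -0.4] p [ 526.9 -347.3  249.1]
```

```bash
cat >> h.py <<'E'
def insert(c,off=(0,0)):
    x,y=SEAT[c]; above(x,y,J+PI/2,250); lin(x,y,142)
    for r in [(0,0)]+[(q*np.cos(a),q*np.sin(a)) for q in(1.5,2.8) for a in np.arange(0,2*PI,PI/3)]:
        X,Y=x+off[0]+r[0],y+off[1]+r[1]; lin(X,Y,robot.current_tcp_pos()[2]+1)
        hit=lin(X,Y,80.8,speed=25,f_stop=10); st('ins %s %s'%(np.round(r,1),hit))
        if robot.current_tcp_pos()[2]<83.5: return True
        lin(*robot.current_tcp_pos()[:2],robot.current_tcp_pos()[2]+2)
    return False
def release(): 
    robot.move_gripper(.3); p=robot.current_tcp_pos(); lin(p[0],p[1],240,speed=200); st('rel')
E
python3 - <<'E'
from h import *
if insert('red'): release()
E
```

```text
ins [0 0] False t 56.9 w 15.5 F [-2.6  1.1  4.4] p [650.5  93.1  81.6]
rel t 58.3 w 28.1 F [-0.5 -0.4 -0.1] p [649.6  92.9 238.6]
```

```bash
python3 - <<'E'
from h import *
pick_centred(581.8,-343.8,71.5,0.069,0.36,lift=250)
if insert('yellow'):
    release(); pick_centred(472.3,-351.4,71.5,0.069,0.36,lift=250)
    if insert('blue'): release()
above(330,-330,0,300)
d=snap('top','b1.png'); s=snap('scene','b2.png')
for c,r in(('green',(340,230,440,290)),('black',(270,235,345,292))):print(c,[(x.mean(0).round(1),rect(cast(d,x,24))) for x in blobs(d,c,r)])
a=cv2.resize(s['img'][215:350,270:440],None,fx=3.5,fy=3.5); b=cv2.resize(d['img'][235:295,270:440],(a.shape[1],210)); cv2.imwrite('pics/b3.png',np.vstack([a[:390],b]))
E
```

```text
g1 t 62.6 w 15.4 F [-0.6  1.   1.6] p [ 582.  -343.9   71.9]
g2 t 65.5 w 15.1 F [-0.5 -0.4 -1.1] p [ 581.9 -343.9   71.6]
lifted t 67.2 w 15.4 F [ 0.7  0.4 -1.3] p [ 581.5 -343.5  249. ]
ins [0 0] False t 72.0 w 15.5 F [-1.1  0.9  5. ] p [665.1 -76.2  81.5]
rel t 73.5 w 27.8 F [0.  0.6 0.4] p [664.3 -76.1 238.6]
g1 t 77.7 w 15.5 F [-0.6  0.7  1.8] p [ 472.4 -351.5   71.8]
g2 t 80.6 w 15.4 F [0.1 0.2 0.2] p [ 472.3 -351.5   71.6]
lifted t 82.2 w 15.2 F [ 0.2 -0.2 -0.8] p [ 472.  -351.1  249.1]
ins [0 0] False t 87.5 w 15.6 F [4.3 3.7 3.4] p [659.    8.7  81.7]
rel t 89.0 w 27.6 F [ 0.7  0.3 -0.7] p [656.4   8.3 238.6]
green [(array([369. , 264.2]), (array([ 473.4, -108.8]), array([60.7, 24.3]), 0.106)), (array([371.5, 282.4]), (array([ 426.9, -113.5]), array([34.2, 19.6]), -1.464)), (array([396.7, 271.2]), (array([ 453.2, -177.5]), array([27.9, 12.6]), 1.553))]
black [(array([330.6, 266.9]), (array([468.4, -11.4]), array([60.2, 23.8]), 0.147)), (array([333.7, 284.8]), (array([422.2, -18.1]), array([32., 19.]), -1.424)), (array([289.6, 261.4]), (array([484. ,  92.6]), array([22.3, 11.9]), 1.41))]
```

View pics/b3.png

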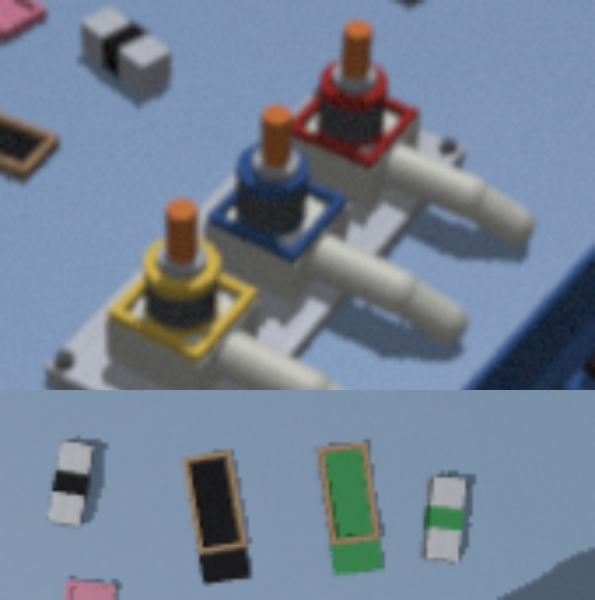

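All three pins are down with their collars on the drums. The green block has been knocked from (412,260) to (397,271). Now the blocks.

```bash
cat >> h.py <<'E'
def block(d,px):
    h=cv2.cvtColor(d['img'],cv2.COLOR_BGR2HSV); u,v=map(int,px); m=np.zeros(h.shape[:2],np.uint8)
    m[v-18:v+19,u-14:u+15]=255; m&=cv2.inRange(h,(0,0,145),(180,45,255))
    p=np.argwhere(m)[:,::-1]; return rect(cast(d,p,24))
SL={'green':(475.2,-111,.106),'black':(469.7,-11.6,.15)}
def do_block(c,x,y,a):
    above(x,y,a+PI/2,120); robot.move_gripper(.88); lin(x,y,7,speed=100); robot.move_gripper(0); st('len')
    robot.move_gripper(.88); lin(x,y,45); robot.move_gripper(.45); robot.move_ptp([x,y,45],ori(a)); lin(x,y,7,speed=80)
    robot.move_gripper(0); st('wid'); lin(x,y,120)
    X,Y,A=SL[c]; above(X,Y,A,120); lin(X,Y,22)
    for r in [(0,0)]+[(2*np.cos(t),2*np.sin(t)) for t in np.arange(0,2*PI,PI/4)+A]:
        lin(X+r[0],Y+r[1],max(robot.current_tcp_pos()[2],13))
        hit=lin(X+r[0],Y+r[1],10,speed=15,f_stop=6); z=robot.current_tcp_pos()[2]; st('put %s %s'%(np.round(r,1),hit))
        if z<12.8: break
        lin(X+r[0],Y+r[1],z+2)
    robot.move_gripper(.45); p=robot.current_tcp_pos(); lin(p[0],p[1],150)
E
python3 - <<'E'
from h import *
d=snap('top')
g=block(d,(396.7,271.2)); b=block(d,(289.6,261.4)); print('green',g,'black',b)
ok=lambda q: 50<q[1][0]<66 and 17<q[1][1]<32
if ok(g): do_block('green',*g[0],g[2])
if ok(g) and ok(b): do_block('black',*b[0],b[2])
above(330,-330,0,300); d=snap('top'); s=snap('scene','c2.png')
for c,px in(('green',(369,264)),('black',(330.6,267))): print(c,block(d,px))
a=cv2.resize(s['img'][215:350,180:440],None,fx=2.5,fy=2.5); e=cv2.resize(d['img'][235:295,270:440],(a.shape[1],230),interpolation=cv2.INTER_CUBIC); cv2.imwrite('pics/c3.png',np.vstack([a,e]))
E
```

```text
green (array([ 453. , -178.7]), array([60.2, 23. ]), -0.13) black (array([484.8,  93.2]), array([59.6, 23.9]), -0.178)
len t 94.9 w 59.8 F [-0.7  0.4  2.9] p [ 453.3 -178.8    7.3]
wid t 99.2 w 23.9 F [ 0.2 -0.5  3.4] p [ 453.3 -178.8    7.4]
put [0 0] True t 102.2 w 24.1 F [-1.  -0.2  3.6] p [ 475.  -110.9   11.4]
len t 107.3 w 60.2 F [-0.5 -0.2  2.8] p [485.   93.2   7.3]
wid t 111.6 w 23.9 F [-1.1 -0.5  2.7] p [485.2  93.2   7.5]
put [0 0] True t 114.8 w 23.5 F [-0.6 -0.5  5.2] p [469.5 -11.6  11.4]
green (array([ 474.7, -112.4]), array([58.2, 22.6]), 0.109)
black (array([471.9,  -8.2]), array([65.7, 31.5]), 0.15)
```

View pics/c3.png

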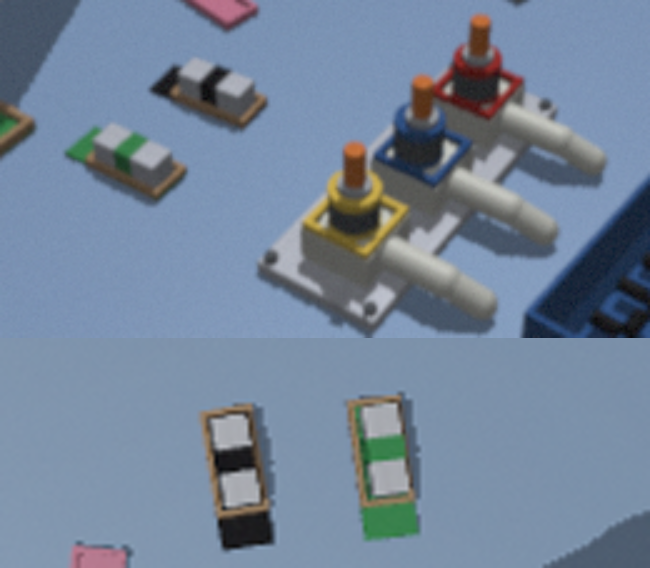

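The picture shows both blocks lying inside their own slots and all three pinned drums upright, so I'll hand in.

```bash
python3 -c "
from h import *
st(); robot.hand_in(); print('handed in')"
```

```text
t 117.9 w 41.8 F [0.9 0.4 0.2] p [ 330.6 -329.   299.4]
the job is handed in; nothing more can be done
handed in
```

I moved all three drums (red, yellow and blue) off their spindles into the rims of their own colours and pinned each one. Both setting blocks went back into their slots, and I handed in at about 118 s of the 210 s allowed. `hand_in` gives no verdict, so I don't have a pass or fail.

- **Drums and pins:** Each drum stopped at seat height (TCP about 49 mm, as expected). Each pin went in on the first try, and the collars stopped level with the drum tops (TCP 81.5–81.7 mm against 81.6 expected). The last picture shows all three upright.
- **Blocks:** The green block was knocked aside during the run, so I measured it again before picking it up. Both blocks came to rest 4 mm above the bench, which is the slot floor height. The picture shows both lying inside their slots.
- **Check that disagreed:** My final position reading for the black block was about 4 mm off its slot centre. Its measured outline (66 × 32 mm) was bigger than the block, so it probably picked up the slot's wooden frame too. I relied on the placing height and the picture instead.
- **Other items:** I never reached for the brass weight, the screwdriver or the finger shell. I did not measure their positions again at the end.

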